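Fill the empty caddy cell from the truffle dispenser

ROBOT

A 6-joint arm with a two-finger parallel gripper is mounted at the origin on the work surface. World frame = base frame: x ahead of the robot, y to its left, z up, the work surface at z = 0. Lengths are in m, angles in degrees, forces in N, time in s.
With the tool pointing down it reaches from about 0.35 to 0.875 m from the base axis. Payload 4.2 kg.
Tool frame: the origin (TCP) lies on the front face of the gripper's body, between the roots of the fingers; the fingertips stand finger_overhang ahead of it and the grasp point (between the pads) lies 51 mm ahead of it (finger_overhang is the distance from the TCP to the fingertips, in m); z points along the fingers, y is the line along which they close (so a half turn about z gives the same grasp; the last joint's range is limited). The gripper opens to 87 mm and grips with 3 to 60 N. Pads are 19 mm wide; open, the fingers measure 117 mm over their backs; the gripper's body (75 mm by 190 mm) begins 51 mm behind the grasp point.
Start: joints at [91.88, 22.042, 0.453, 0, -68.411, -14.817], TCP at [0.14, 0.609, 0.292] pointing down, gripper open.
Joint ranges: [-179.83, 179.83], [-69.29, 118.12], [-61.27, 80.66], [-181.25, 117.63], [-171.15, -9.14], [-177.46, 177.46]. Speed limits (degrees/s): [159.86, 159.86, 180, 180, 180, 180].

INTERFACE

Orientations are given as a 3x3 rotation matrix whose columns are the frame's x, y, z axes.
In Python, from station import sense, capture, camera_model, finish_job, finger_overhang gives the robot as it stands. The module is installed in compiled form; this text tells all that it offers.
- The arm moves only by the tool jog_arm, never from a script. Its argument "rows" is a list that holds one entry, the list of rows, each a list of 4 numbers: the shift along the tool's x, y, z in m, then the turn about the tool's z in rad. A call has 1 to 20 rows; each row shifts and turns the commanded pose from where the row before left it, along the tool's axes as they then stand; what a row does not reach is not made up. A row lasts 1/8 s, in which the tool goes at most 62.5 mm and 10.7 degrees, less where a joint would pass 70% of its speed; a pose out of reach is approached as far as the arm can. A call is refused whole if a number of a shift passes 0.0625 or a number of a turn 0.188, either way. A call with a gripper value outside its range is refused whole. "claw" is the opening, from 0 (shut) to 1 (fully open), set as the call begins (left out, the last holds). The fingers move at their own pace and stop on an object; the grip force is fixed at half the most. Time passes only in rows, so rows that do not move let the fingers close. It gives the time, the measured TCP pose, the force, the opening and the grip force at its end, in the units of the state.
- sense(): the state, without advancing time (a new reading comes with each control period).
- capture(name): name is "scene" or "top" or "wrist"; returns the picture (420x560x3 uint8, red, green, blue); there is no depth.
- camera_model(name): a dict with "fovy" (degrees; the focal length in pixels is half the picture's height over the tangent of half this angle, whatever the lens; pixels are square), "cx", "cy" (the principal point, pixels), "eye" and "rotation" of the camera in the world. Camera axes: x right, y down, z forward; pixel columns grow to the right and rows downward; lengths in m; the calibration is good to about 2 mm. A picture is of the moment at which its call begins: read the wrist's pose just before it. camera_model takes no time and is no camera call; for the wrist camera it gives the pose at the moment of the call.
- finish_job(): hands the job in; it is judged then, once.
The state is a dict: "time_s": time; "joints": joint angles; "joint_velocities": joint speeds; "effort": joint torques, N m; "tcp_pos": TCP position; "ee_rot": TCP orientation; "wrist_force": force on the tool from outside, world axes, zero at the start; "moment": the same for the moment, N m; "gripper_width": opening from 0.0 (shut) to 1.0 (fully open); "gripper_force": force on a finger pad.
Only numpy, scipy, OpenCV 4.12 (cv2) and the standard library are available. Lean on these libraries where they do the work, as an engineer would, in place of code of your own. Each camera call takes 0.05 s, during which the arm holds its last target. There are 200 camera calls.

TASK

Swing the parked chute of the truffle dispenser round until its spout is over the caddy's empty, rubber-lined cell, and only then turn the recessed knob clockwise until the gate is open, so that all three truffles run out and come to rest in that cell. Don't touch the truffles themselves, and leave everything else on the counter and in the caddy where it is.

Things in the scene. Friction and masses are not known exactly. Their poses are not given: they have to be found in the camera images.
- dispenser: steel truffle dispenser fixed to the counter, 233 mm high. Origin on the counter under the vertical axis shared by knob and chute; z up; x points to the caddy side, -x to the magazine, a sloping channel with clear cover (up to 222 mm high, reaching 138 mm from the axis). A round gate turned by the knob holds the truffles there; once open they drop down the axis into the chute and out of its spout
- chute (a joint): swing of the chute about the dispenser's axis, rad, counter-clockwise from above positive, 0 = chute along the dispenser's +x, range -0.8 to 1.1. It starts parked beside the caddy, at the positive end. Stiff (about 1 N at the handle moves it) and stays where it is left
- chute_handle (a point): top centre of the chute's handle: an upright round black post, 14 mm across and 38 mm tall (free from 129 to 167 mm above the counter), 130 mm from the dispenser's axis; the steel chute runs beneath it, 40 mm wide
- chute_tip (a point): centre of the mouth at the end of the chute: a steel spout pointing straight down, 40 by 38 mm outside, 34 by 33 mm inside, 200 mm from the axis, its edge 66 mm above the counter (26 mm above the caddy's walls)
- knob (a joint): turn of the gate knob, rad, clockwise from above positive. Starts between 0 and 0.4 (gate shut); the gate begins to let truffles through at about 2.2 and is fully open at its end stop, 2.6; stays where it is left, needs about 0.06 N m
- knob_grip (a point): middle of the knob's grip bar, on the dispenser's axis, 217 mm above the counter. The black bar is 38 mm long (along this point's x axis, which turns with the knob; at joint value 0 along the dispenser's x), 10 mm thick, 208 to 226 mm high. It sits in a recess: a round black guard collar, inside radius 40 mm, wall 4 mm, top 233 mm high, floor 204 mm. Fingers go in from above and must be only part open (backs within the 40 mm radius, also while turning)
- caddy: white caddy fixed to the counter, open on top, 118 by 256 mm and 40 mm high, walls 4 mm, floor 4 mm. Origin under its centre, x across the row, y along the row of four equal cells, each 110 by about 59 mm inside, pitch 63 mm (the three dividers 35 mm high); the cells run roughly along the dispenser's x
- liner: sloping black rubber liner, 108 by 57 mm, fixed on the floor of the empty cell, the one to fill; its top falls 5 degrees towards its +x end (from 12 to 3 mm above the cell floor) so that truffles roll aside. Origin at the middle of the cell floor (4 mm above the counter), x along the cell's length away from the dispenser, y across it
- biscuits: packet of biscuits in paper, 85 by 38 by 27 mm, lying in one of the other cells; origin under its centre
- tin: small aluminium tin, 47 mm across and 34 mm high, standing in one of the other cells; origin under its centre
- stirrers: bundle of wooden stirrers, 100 by 31 by 16 mm, lying in one of the other cells; origin under its centre
- pitcher: steel milk pitcher with a handle, 84 mm across and 100 mm high, bystander to the left; origin under its centre
- cup: white cup with a handle, 72 mm across and 58 mm high, bystander to the right; origin under its centre
- tamper: wooden tamper, 58 mm across and 86 mm high, bystander to the right; origin under its centre
- portafilter: portafilter, bowl 68 mm across and 34 mm high with a black handle 170 mm out to its -x, bystander at the far left; origin under the bowl
- teaspoon: steel spoon, 130 mm long, lying on the counter at the near right, bystander; origin under it
- truffle1: chocolate truffle, a brown ball 24 mm across, 11 to 17 g, starting in the magazine behind the gate (number 1 nearest to it); origin at its centre
- truffle2: chocolate truffle, a brown ball 24 mm across, 11 to 17 g, starting in the magazine behind the gate (number 1 nearest to it); origin at its centre
- truffle3: chocolate truffle, a brown ball 24 mm across, 11 to 17 g, starting in the magazine behind the gate (number 1 nearest to it); origin at its centre
There are look-alikes about, which are no part of the job. There is more than one size of the liner; the job needs the middle-sized.

How it is judged:
By the outcome, as a careful person would: the job done as asked, in the order asked, and still so for the second after the job is handed in, with the robot touching nothing.
It also fails if it takes over 61 s, if anything falls off the work surface, if the arm or the gripper's body presses on something with over 40 N, if the wrist force passes 120 N, or if a joint passes its speed limit or range.

## Working session

There is one attempt and no reset: what is moved stays moved. The work goes in short steps, Python scripts to look and compute and a tool call to move; the robot and the scene stay as the last step left them, time stands still between calls to the robot, and variables do not carry over. Pictures are saved under pics/ and viewed, at most 10 in all, crops included, and the job is handed in when it is done.

Besides the shell and the picture viewer there is one more tool, called after ">>>" as name([rows], argument=value, ...), one row to a line, values as JSON. jog_arm: Moves the arm, as the interface text tells. Its arguments: {"type":"object","properties":{"rows":{"type":"array"},"claw":{"type":"number"}},"required":["rows"]}

```bash
mkdir -p pics; python3 - <<'E'
from station import *
import cv2
print(finger_overhang, sense())
for n in ("scene","top"):
    cv2.imwrite(f"pics/{n}0.png",capture(n)[:,:,::-1]); print(n,camera_model(n))
E
```

```text
0.0697 {'time_s': 0.0, 'joints': array([ 9.18807480e+01,  2.20892962e+01,  3.78088091e-01, -2.86413418e-02,
       -6.84128495e+01, -1.48144957e+01]), 'joint_velocities': array([ 0.03687025,  0.01479335,  0.02490922,  0.01552108,  0.06830422,
       -0.05373014]), 'effort': array([-1.49541633e-03, -3.90665138e+01,  1.87405121e+01,  4.22037810e+00,
        1.09315210e-02, -1.90133719e-04]), 'tcp_pos': array([0.13978867, 0.6086824 , 0.29116424]), 'ee_rot': array([[ 9.74588256e-01, -2.24003521e-01, -3.93513413e-04],
       [-2.24003842e-01, -9.74585825e-01, -2.17925686e-03],
       [ 1.04648614e-04,  2.21202665e-03, -9.99997548e-01]]), 'wrist_force': array([-0.34909215, -0.72091276, -0.13749238]), 'moment': array([ 0.03427058, -0.02968108,  0.01203547]), 'gripper_force': 0.0, 'gripper_width': 1.0006589727418196}
scene {'fovy': 57.17941687816121, 'cx': 279.9215032710915, 'cy': 209.8058733202207, 'eye': array([ 1.09408667, -0.23587434,  0.88540027]), 'rotation': array([[ 0.47536702,  0.664254  , -0.57688198],
       [ 0.87974464, -0.36537113,  0.30422575],
       [-0.00869285, -0.65212772, -0.75805928]])}
top {'fovy': 50.47981921026285, 'cx': 283.5064601130259, 'cy': 207.01130893999638, 'eye': array([0.35880602, 0.04133128, 1.22769691]), 'rotation': array([[-0.02587469, -0.99090006,  0.13208927],
       [-0.9996056 ,  0.02708905,  0.00740452],
       [-0.01091531, -0.13184558, -0.99121017]])}
```

View pics/scene0.png

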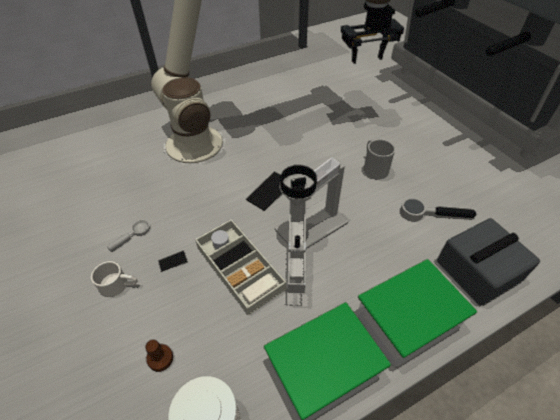

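View pics/top0.png

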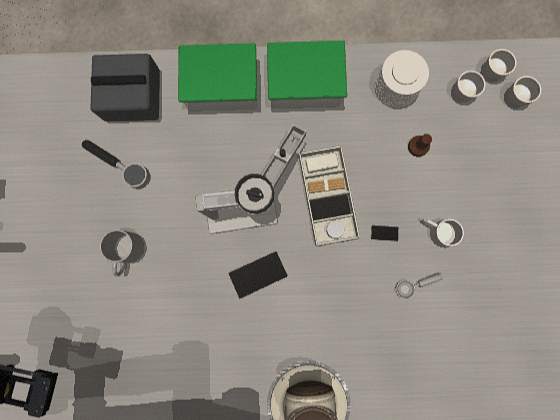

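Scene picture: the dispenser collar is at (297,182), the caddy at (240,265) and the chute is parked beside it. Top picture: collar at (255,193), chute handle near (283,153).

Black rectangles that could be the liner, in the top picture:
- a large one lying on the counter at (258,274)
- a middle-sized one in a caddy cell at (331,207)
- a small one lying on the counter at (384,233)

I choose the one in the caddy. The black handle near (283,153) also has to be told apart from the black knob bar at (255,193).

```bash
cat > h.py <<'E'
import numpy as np, cv2
from station import *
def K(m): 
    f=210/np.tan(np.radians(m["fovy"]/2)); return f
def ray(m,u,v):
    d=m["rotation"]@np.array([(u-m["cx"])/K(m),(v-m["cy"])/K(m),1]); return np.array(m["eye"]),d
def onz(m,u,v,z):
    e,d=ray(m,u,v); return e+d*(z-e[2])/d[2]
def proj(m,p):
    c=m["rotation"].T@(np.array(p)-m["eye"]); return c[:2]/c[2]*K(m)+[m["cx"],m["cy"]]
E
python3 - <<'E'
from h import *
im=cv2.imread("pics/top0.png"); m=camera_model("top")
c=im[110:290,190:420]; cv2.imwrite("pics/crop0.png",cv2.resize(c,None,fx=3.4,fy=3.2,interpolation=cv2.INTER_CUBIC))
mask=(im.max(2)<60).astype(np.uint8)*255
cs,_=cv2.findContours(mask,cv2.RETR_CCOMP,cv2.CHAIN_APPROX_NONE)
for k in cs:
    a=cv2.contourArea(k); (u,v),(w,h),t=cv2.minAreaRect(k)
    if a>20 and 190<u<420 and 110<v<300: print(round(a),np.round((u,v,w,h,t),1),onz(m,u,v,.015).round(3),onz(m,u,v,.233).round(3))
E
```

```text
1350 [257.6 274.3  27.6  52.7  65.2] [0.339 0.125 0.015] [0.343 0.11  0.233]
308 [384.3 232.7  26.2  13.3   3.2] [ 0.443 -0.222  0.015] [ 0.427 -0.174  0.233]
678 [329.7 206.7  19.4  38.1  80. ] [ 0.518 -0.076  0.015] [ 0.489 -0.055  0.233]
137 [254.5 194.   12.   15.   90. ] [0.559 0.129 0.015] [0.523 0.114 0.233]
1131 [254.5 193.   38.9  37.5  45. ] [0.562 0.129 0.015] [0.525 0.114 0.233]
962 [254.5 193.5  35.   35.    0. ] [0.56  0.129 0.015] [0.524 0.114 0.233]
24 [282.  152.5   7.    4.   90. ] [0.674 0.051 0.015] [0.617 0.049 0.233]
22 [413.7 150.7  18.4   7.2  40.6] [ 0.669 -0.316  0.015] [ 0.613 -0.252  0.233]
```

View pics/crop0.png

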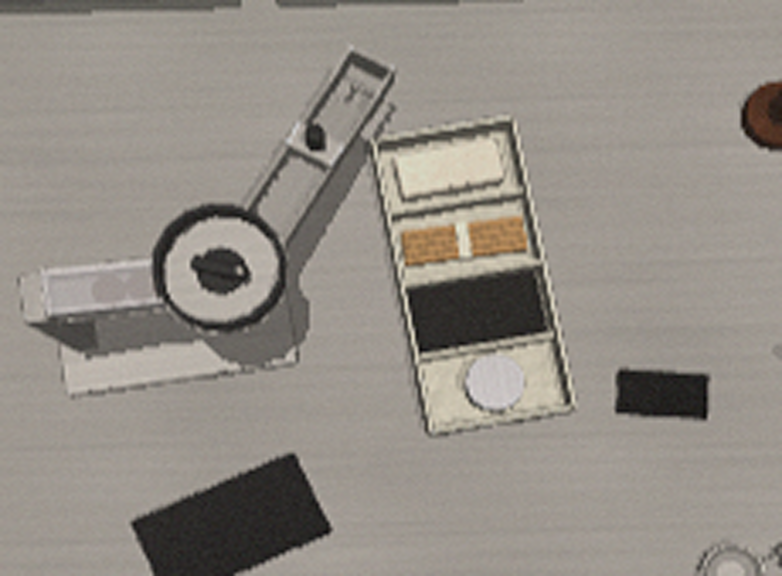

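Crop: the middle-sized black liner is in the third caddy cell from the top, between the biscuits and the tin. The small and large mats lie loose on the counter, so the choice stands. The chute handle is at about (283,151) in the full picture and the knob bar at (255,193).

```bash
python3 - <<'E'
from h import *
def blob(im,th,pt,R):
    g=(im.max(2)<th).astype(np.uint8); n,l,s,c=cv2.connectedComponentsWithStats(g)
    d=np.hypot(*(c-pt).T); d[0]=1e9; i=[j for j in range(1,n) if d[j]<R and s[j,4]>15]
    return [(c[j].round(1),s[j]) for j in i]
im=cv2.imread("pics/top0.png"); m=camera_model("top")
cc=onz(m,254.5,193.3,.233); print("axis",cc)
for b,s in blob(im,70,(282.5,151.5),12): print(b,s,onz(m,*b,.155),onz(m,*b,.167))
mask=(im.max(2)<60).astype(np.uint8)
n,l,s,c=cv2.connectedComponentsWithStats(mask)
i=l[207,331]; k,_=cv2.findContours((l==i).astype(np.uint8),0,1); box=cv2.boxPoints(cv2.minAreaRect(k[0]))
P=np.array([onz(m,*p,.0115) for p in box]); print("liner",P[:,:2].round(3),P.mean(0)); 
e=P[1]-P[0],P[2]-P[1]; print([(np.linalg.norm(x),np.degrees(np.arctan2(x[1],x[0]))) for x in e])
s0=cv2.imread("pics/scene0.png"); ms=camera_model("scene")
print(proj(ms,cc),[proj(ms,onz(m,282.3,152,z)).round(1) for z in(.15,.167)])
for b,s in blob(s0,70,(297,241),12): print("scene",b,s,onz(ms,*b,.15))
E
```

```text
axis [0.52445447 0.11359077 0.233     ]
[282.  152.5] [280 148   5   9  38] [0.63762125 0.04954955 0.155     ] [0.63450221 0.04945761 0.167     ]
liner [[ 0.537 -0.021]
 [ 0.553 -0.125]
 [ 0.499 -0.132]
 [ 0.484 -0.029]] [ 0.51828547 -0.07680491  0.0115    ]
[(np.float64(0.10516174274288424), np.float64(-81.46655446827806)), (np.float64(0.05378019359396699), np.float64(-172.65904243114815))]
[297.46875956 176.38503942] [array([297.4, 241.3]), array([296.6, 235.6])]
scene [297.  241.5] [295 236   5  12  58] [0.64023435 0.0477194  0.15      ]
```

>>> jog_arm([
  [[0,0,-0.045,0],[0,0,-0.045,0],[0.038,0.027,0,0],[0.038,0.027,0,0],[0.038,0.027,0,0],[0.038,0.027,0,0],[0.038,0.027,0,0],[0.038,0.027,0,0],[0.038,0.027,0,0],[0.038,0.027,0,0],[0.038,0.027,0,0],[0.038,0.027,0,0],[0.038,0.027,0,0],[0.038,0.027,0,0],[0.038,0.027,0,0],[0.038,0.027,0,0],[0.038,0.027,0,0],[0.038,0.027,0,0],[0,0,0,0.15],[0,0,0,0.15]],
], claw=0.45)

```text
time_s: 2.6
tcp_pos: [0.636, 0.0511, 0.381]
ee_rot: [[0.862, -0.508, -0.002], [-0.508, -0.862, -0.0], [-0.002, 0.001, -1.0]]
wrist_force: [0.0, 0.9, -1.0]
gripper_width: 0.45
gripper_force: 0.0
```

```bash
cat >> h.py <<'E'
def togo(p,yaw=None):
    s=sense(); R=s["ee_rot"]; psi=np.degrees(np.arctan2(R[1,0],R[0,0]))
    print("t",s["time_s"],"tcp",s["tcp_pos"].round(4),"psi",psi.round(2),"w",round(s["gripper_width"],3),"F",s["wrist_force"].round(1),"j",s["joints"].round(0))
    print("tool shift",(R.T@(np.array(p)-s["tcp_pos"])).round(4), None if yaw is None else "turn %.3f"%np.radians(psi-yaw))
E
python3 - <<'E'
from h import *
togo([.637,.048,.28],-30.2)
m=camera_model("wrist"); im=capture("wrist"); cv2.imwrite("pics/w1.png",im[:,:,::-1])
print(m["eye"],m["rotation"].round(3),m["fovy"]); print(proj(m,[.637,.048,.167]),proj(m,[.5245,.1136,.233]))
E
```

```text
t 2.6 tcp [0.636  0.0511 0.381 ] psi -30.5 w 0.45 F [ 0.   0.9 -1. ] j [ 19.  21.  11.  -0. -81.  40.]
tool shift [0.0026 0.002  0.101 ] turn -0.005
[0.69973412 0.01364641 0.47375499] [[-0.508 -0.829 -0.235]
 [-0.862  0.488  0.139]
 [-0.     0.273 -0.962]] 69.39610102628247
[284.88806771 198.44484689] [285.72104116 348.65757098]
```

View pics/w1.png

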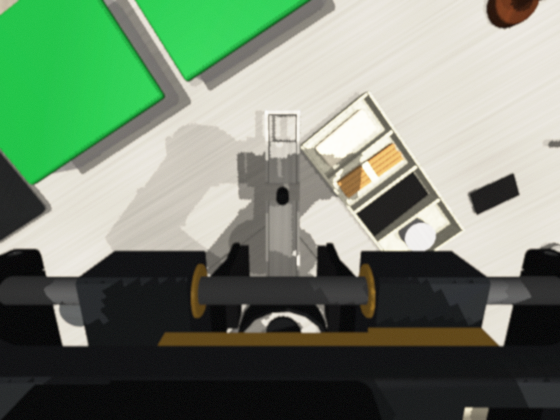

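Wrist picture: the handle post is at (282,193), within 3 px of its predicted place, with the chute running straight along image up, so the gripper is aligned. I go down around the post with the fingers part open.

>>> jog_arm([
  [[0.0025,0,0.04,0],[0,0,0.04,0],[0,0,0.04,0],[0,0,0.03,0],[0,0,0.021,0],[0,0,0,0]],
])

```text
time_s: 3.4
tcp_pos: [0.6368, 0.0505, 0.2089]
ee_rot: [[0.866, -0.501, -0.005], [-0.501, -0.866, -0.001], [-0.004, 0.004, -1.0]]
wrist_force: [-0.8, -0.1, 0.0]
gripper_width: 0.449
gripper_force: 0.0
```

>>> jog_arm([
  [[0,0,0,0],[0,0,0,0],[0,0,0,0]],
], claw=0.2)

```text
time_s: 3.78
tcp_pos: [0.6382, 0.0508, 0.2123]
ee_rot: [[0.865, -0.502, 0.002], [-0.502, -0.865, 0.0], [0.001, -0.001, -1.0]]
wrist_force: [0.2, -0.0, 0.8]
gripper_width: 0.233
gripper_force: 0.0
```

>>> jog_arm([
  [[-0.0002,0.0065,0,0.05],[-0.0007,0.013,0,0.1],[-0.0007,0.013,0,0.1],[-0.0007,0.013,0,0.1],[-0.0007,0.013,0,0.1],[-0.0007,0.013,0,0.1],[-0.0007,0.013,0,0.1],[-0.0007,0.013,0,0.1],[-0.0007,0.013,0,0.1],[-0.0007,0.013,0,0.1],[-0.0002,0.0065,0,0.05],[0,0,0,0]],
])

```text
time_s: 5.28
tcp_pos: [0.5307, -0.0136, 0.2119]
ee_rot: [[0.046, -0.999, 0.001], [-0.999, -0.046, 0.0], [-0.0, -0.001, -1.0]]
wrist_force: [1.3, 0.5, 0.1]
gripper_width: 0.199
gripper_force: 0.0
```

```bash
python3 - <<'E'
from h import *
togo([.521,-.016,.21],-91.5)
im=capture("scene"); cv2.imwrite("pics/s2.png",cv2.resize(im[150:330,170:370,::-1],None,fx=3.3,fy=3.3,interpolation=cv2.INTER_CUBIC))
E
```

```text
t 5.275 tcp [ 0.5307 -0.0136  0.2119] psi -87.38 w 0.199 F [1.3 0.5 0.1] j [ 16.  17. -19.   0. -53. -13.]
tool shift [0.0019 0.0098 0.0019] turn 0.072
```

View pics/s2.png

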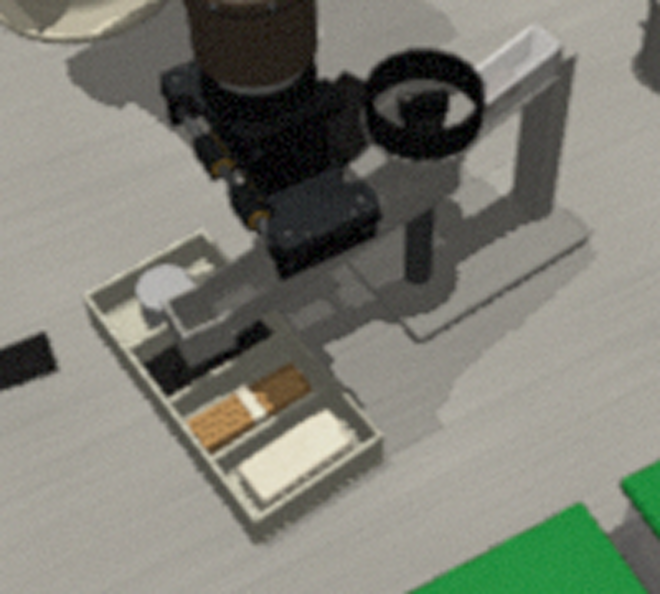

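The picture shows the chute swung round, with the spout now near the liner cell. I do the last part of the arc, then lift clear and measure it from the top.

>>> jog_arm([
  [[-0.0002,0.005,0,0.035],[0.0015,0.0055,0,0.035],[0,0,0,0],[0,0,0,0]],
])

```text
time_s: 5.82
tcp_pos: [0.5203, -0.0153, 0.2112]
ee_rot: [[-0.025, -1.0, -0.001], [-1.0, 0.025, -0.0], [0.0, 0.001, -1.0]]
wrist_force: [-0.7, -0.7, -0.1]
gripper_width: 0.199
gripper_force: 0.0
```

>>> jog_arm([
  [[0,-0.0015,0,0],[0,0,0,0],[0,0,0,0]],
], claw=0.45)

```text
time_s: 6.2
tcp_pos: [0.5219, -0.0152, 0.2112]
ee_rot: [[-0.025, -1.0, -0.0], [-1.0, 0.025, -0.0], [0.0, 0.0, -1.0]]
wrist_force: [0.5, -0.9, -0.1]
gripper_width: 0.42
gripper_force: 0.0
```

>>> jog_arm([
  [[0,0,-0.03,0],[0,0,-0.05,0],[0,0,-0.06,0],[-0.03,-0.04,-0.03,-0.18],[-0.02,-0.06,0,-0.18],[0,-0.06,0,-0.18],[0,-0.06,0,-0.18],[0,-0.04,0,-0.18],[0,0,0,-0.18],[0,0,0,-0.18],[0,0,0,0]],
])

```text
time_s: 7.58
tcp_pos: [0.7579, 0.1175, 0.3806]
ee_rot: [[0.944, -0.331, -0.001], [-0.331, -0.944, -0.0], [-0.001, 0.001, -1.0]]
wrist_force: [0.1, 0.6, 0.5]
gripper_width: 0.451
gripper_force: 0.0
```

```bash
python3 - <<'E'
from h import *
togo([.5245,.1136,.38],70)
im=capture("top"); cv2.imwrite("pics/t3.png",cv2.resize(im[150:270,190:370,::-1],None,fx=4.4,fy=4.4,interpolation=cv2.INTER_CUBIC))
cv2.imwrite("pics/t3raw.png",im[:,:,::-1])
m=camera_model("top")
print(proj(m,[.521,-.016,.167]),proj(m,[.5195,-.086,.066]))
E
```

```text
t 7.575 tcp [0.7579 0.1175 0.3806] psi -19.35 w 0.451 F [0.1 0.6 0.5] j [ 21.  36.  35.  -0. -90.  50.]
tool shift [-0.2189  0.081   0.0008] turn -1.559
[310.37879251 197.69678017] [335.1343485  203.39351275]
```

View pics/t3.png

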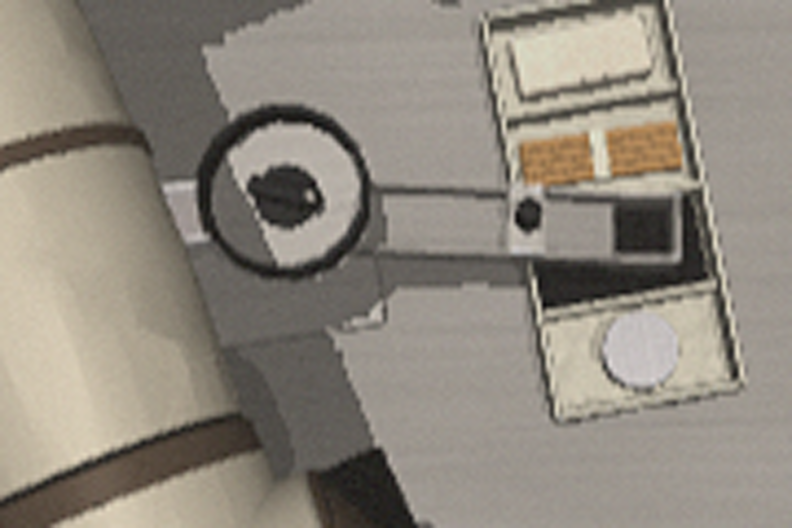

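Top picture: the handle is at (310,198) as planned, and the mouth at about (336,201) is over the black liner. The knob bar is near (255,194), tilted slightly clockwise. Next I move above the knob for a close look.

>>> jog_arm([
  [[-0.044,0.016,0,0],[-0.044,0.016,0,0],[-0.044,0.016,0,0],[-0.044,0.016,0,0],[-0.043,0.017,0,0],[0,0,0,-0.168],[0,0,0,-0.168],[0,0,0,-0.168],[0,0,0,-0.168],[0,0,0,-0.168],[0,0,0,-0.168],[0,0,0,-0.168],[0,0,0,-0.168],[0,0,0,-0.168],[0,0,0,-0.168],[0,0,0,0]],
], claw=0.36)

```text
time_s: 9.62
tcp_pos: [0.5241, 0.1128, 0.3815]
ee_rot: [[0.229, 0.973, 0.0], [0.973, -0.229, 0.0], [0.0, 0.0, -1.0]]
wrist_force: [-0.3, -0.3, 0.2]
gripper_width: 0.359
gripper_force: 0.0
```

```bash
python3 - <<'E'
from h import *
togo([.5245,.1136,.38],77)
m=camera_model("top")
for z in(.066,.1,.12): print("mouth",onz(m,336.1,201.1,z))
print("handle",onz(m,310,198.4,.167))
m=camera_model("wrist"); im=capture("wrist"); bgr=im[:,:,::-1]; cv2.imwrite("pics/w4raw.png",bgr)
u,v=proj(m,[.5245,.1136,.226]); print("exp",u,v)
u,v=int(u),int(v); cv2.imwrite("pics/w4.png",cv2.resize(bgr[max(0,v-90):v+90,u-100:u+100],None,fx=3.3,fy=3.3,interpolation=cv2.INTER_CUBIC))
E
```

```text
t 9.625 tcp [0.5241 0.1128 0.3815] psi 76.78 w 0.359 F [-0.3 -0.3  0.2] j [ 29.  10.  -3.  -0. -77. 137.]
tool shift [0.0009 0.0003 0.0015] turn -0.004
mouth [ 0.52552247 -0.08878849  0.066     ]
mouth [ 0.52064309 -0.0849802   0.1       ]
mouth [ 0.51777287 -0.08274004  0.12      ]
handle [ 0.51931387 -0.0150313   0.167     ]
exp 283.2651768799704 217.25089299889834
```

View pics/w4.png

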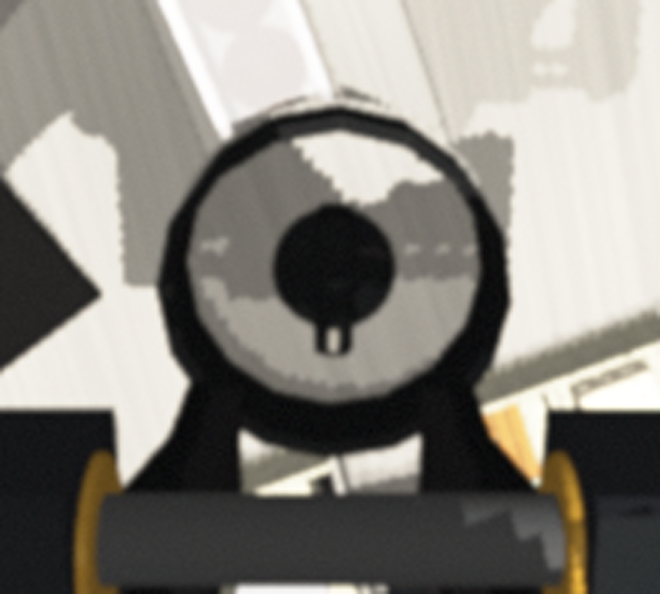

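Crop: the collar is centred at about (333,262). The knob bar, with its white mark at (333,340), runs straight up and down the image, so it lies along the tool's x and the knob stands at about 0.17 rad. I go down into the recess and grip.

>>> jog_arm([
  [[0.001,0,0.03,0],[0,0,0.03,0],[0,0,0.02,0],[0,0,0.015,0],[0,0,0.006,0],[0,0,0,0],[0,0,0,0]],
])

```text
time_s: 10.55
tcp_pos: [0.5249, 0.1142, 0.2811]
ee_rot: [[0.225, 0.974, 0.002], [0.974, -0.225, 0.001], [0.001, 0.001, -1.0]]
wrist_force: [-0.1, 0.4, 0.2]
gripper_width: 0.359
gripper_force: 0.0
```

>>> jog_arm([
  [[0,0,0,0],[0,0,0,0],[0,0,0,0],[0,0,0,0]],
], claw=0)

```text
time_s: 11.05
tcp_pos: [0.5253, 0.1139, 0.2805]
ee_rot: [[0.225, 0.974, 0.002], [0.974, -0.225, -0.0], [0.0, 0.002, -1.0]]
wrist_force: [3.1, -2.1, -1.1]
gripper_width: 0.109
gripper_force: 30.0
```

>>> jog_arm([
  [[0,0,0,0.09],[0,0,0,0.15],[0,0,0,0.15],[0,0,0,0.15],[0,0,0,0.15],[0,0,0,0.15],[0,0,0,0.15],[0,0,0,0.15],[0,0,0,0.15],[0,0,0,0.15],[0,0,0,0.15],[0,0,0,0.15],[0,0,0,0.15],[0,0,0,0.15],[0,0,0,0.15],[0,0,0,0.15],[0,0,0,0]],
])

```text
time_s: 13.18
tcp_pos: [0.5247, 0.117, 0.2805]
ee_rot: [[0.546, -0.838, 0.002], [-0.838, -0.546, 0.006], [-0.004, -0.005, -1.0]]
wrist_force: [-1.2, 9.7, -0.2]
gripper_width: 0.119
gripper_force: 31.5
```

```bash
python3 - <<'E'
from h import *
togo([.5245,.1136,.28],-72.2); print(sense()["moment"])
E
```

```text
t 13.175 tcp [0.5247 0.117  0.2805] psi -56.91 w 0.119 F [-1.2  9.7 -0.2] j [ 30.  14. -13.  -0. -63.   3.]
tool shift [0.0027 0.002  0.0005] turn 0.267
[2.80578696 0.43395214 0.59792381]
```

>>> jog_arm([
  [[0.001,0.001,0,0.04],[0,0,0,0.04],[0,0,0,0.03],[0,0,0,0]],
])

```text
time_s: 13.68
tcp_pos: [0.5249, 0.1165, 0.2806]
ee_rot: [[0.452, -0.892, 0.004], [-0.892, -0.452, 0.007], [-0.005, -0.007, -1.0]]
wrist_force: [-0.9, 11.5, -1.0]
gripper_width: 0.139
gripper_force: 34.8
```

```bash
python3 - <<'E'
from h import *
togo([.5245,.1136,.28],-72.2); print(sense()["moment"])
im=capture("scene")[:,:,::-1]; cv2.imwrite("pics/s5.png",cv2.resize(im[150:330,190:370],None,fx=3.3,fy=3.3,interpolation=cv2.INTER_CUBIC))
E
```

```text
t 13.675 tcp [0.5249 0.1165 0.2806] psi -63.11 w 0.139 F [-0.9 11.5 -1. ] j [ 30.  14. -13.  -0. -63.  -3.]
tool shift [0.0024 0.0016 0.0006] turn 0.159
[3.53171573 0.24910082 0.92595629]
```

View pics/s5.png

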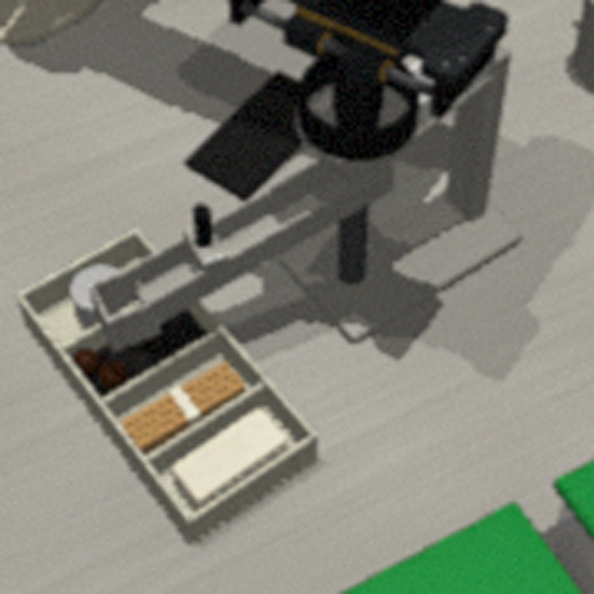

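Two truffles already lie on the liner at (85,360) and (112,375). The moment has risen, so the knob is at its stop. I ease off the turn, wait, release and lift.

>>> jog_arm([
  [[0,0,0,-0.05],[0,0,0,0],[0,0,0,0],[0,0,0,0],[0,0,0,0]],
])

```text
time_s: 14.35
tcp_pos: [0.5249, 0.1165, 0.2806]
ee_rot: [[0.496, -0.868, 0.004], [-0.868, -0.496, 0.007], [-0.005, -0.007, -1.0]]
wrist_force: [-0.9, 11.6, 0.1]
gripper_width: 0.13
gripper_force: 31.5
```

>>> jog_arm([
  [[0,0,0,0],[0,0,0,0],[0,0,0,0],[0,0,0,0]],
], claw=0.36)

```text
time_s: 14.85
tcp_pos: [0.524, 0.1122, 0.2801]
ee_rot: [[0.492, -0.871, -0.001], [-0.871, -0.492, -0.0], [0.0, 0.001, -1.0]]
wrist_force: [0.8, -0.6, -0.2]
gripper_width: 0.351
gripper_force: 0.0
```

>>> jog_arm([
  [[0,0,-0.02,0],[0,0,-0.04,0],[0,0,-0.05,0],[0.0,0.06,0,0],[0.0,0.06,0,0],[0.0,0.06,0,0],[0.0,0.06,0,0],[0,0,0,0],[0,0,0,0],[0,0,0,0]],
])

```text
time_s: 16.1
tcp_pos: [0.3162, -0.0051, 0.3901]
ee_rot: [[0.492, -0.87, -0.001], [-0.87, -0.492, -0.001], [0.0, 0.001, -1.0]]
wrist_force: [-0.4, 0.5, -0.8]
gripper_width: 0.358
gripper_force: 0.0
```

```bash
python3 - <<'E'
from h import *
togo([.5245,.1136,.28])
f=lambda im,k:cv2.resize(im,(395,395*im.shape[0]//im.shape[1]),interpolation=cv2.INTER_CUBIC)
a=capture("scene")[150:330,190:370,::-1]; b=capture("top")[130:270,190:370,::-1]
a=cv2.resize(a,(399,399),interpolation=3); b=cv2.resize(b,(399,310),interpolation=3); b=cv2.copyMakeBorder(b,0,89,0,0,0)
cv2.imwrite("pics/f6.png",np.hstack([a,b]))
E
```

```text
t 16.1 tcp [ 0.3162 -0.0051  0.3901] psi -60.5 w 0.358 F [-0.4  0.5 -0.8] j [ 29. -14. -25.   0. -79.   0.]
tool shift [-0.0007 -0.2399  0.1098] None
```

View pics/f6.png

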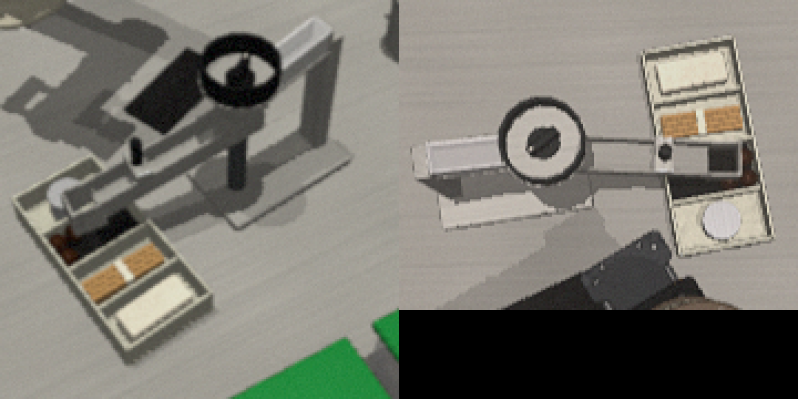

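Both views show an empty magazine and truffles at the far end of the lined cell. To count all three and rule out one stuck in the chute, I take one look from the spout side.

>>> jog_arm([
  [[0.054,0,0,0],[0.054,0,0,0],[0.054,0,0,0],[0.054,0,0,0],[0.054,0,0,0],[0,0,0.02,-0.175],[0,0,0.02,-0.175],[0,0,0.02,-0.175],[0,0,0.03,-0.175],[0,0,0,-0.175],[0,0,0,-0.175],[0,0,0,-0.175],[0,0,0,-0.175],[0,0,0,-0.175],[0,0,0,-0.175],[0,0,0,-0.175],[0,0,0,-0.175],[0,0,0,0],[0,0,0,0]],
])

```text
time_s: 18.58
tcp_pos: [0.4487, -0.2406, 0.2997]
ee_rot: [[0.505, 0.863, -0.001], [0.863, -0.505, 0.0], [-0.0, -0.001, -1.0]]
wrist_force: [-1.1, 0.3, -0.3]
gripper_width: 0.359
gripper_force: 0.0
```

```bash
python3 - <<'E'
from h import *
togo([.45,-.24,.3],60)
m=camera_model("wrist"); im=capture("wrist")[:,:,::-1]; print(proj(m,[.535,-.115,.02]),proj(m,[.52,-.086,.066]))
t=capture("top")[:,:,::-1]; t=cv2.resize(t[160:250,220:370],(400,240),interpolation=3)
a=cv2.resize(im[:260,140:],(800,495),interpolation=3)[:,:]
c=cv2.copyMakeBorder(cv2.resize(im[:250,200:420],(399,454),interpolation=3),0,0,0,0,0)
t=cv2.copyMakeBorder(t,0,214,0,0,0); cv2.imwrite("pics/f7.png",np.hstack([c,t]))
E
```

```text
t 18.575 tcp [ 0.4487 -0.2406  0.2997] psi 59.69 w 0.359 F [-1.1  0.3 -0.3] j [-10.  10. -15.   0. -65. 160.]
tool shift [ 0.0012  0.0008 -0.0003] turn -0.005
[293.20947548  55.17201084] [265.99100965  23.81613302]
```

View pics/f7.png

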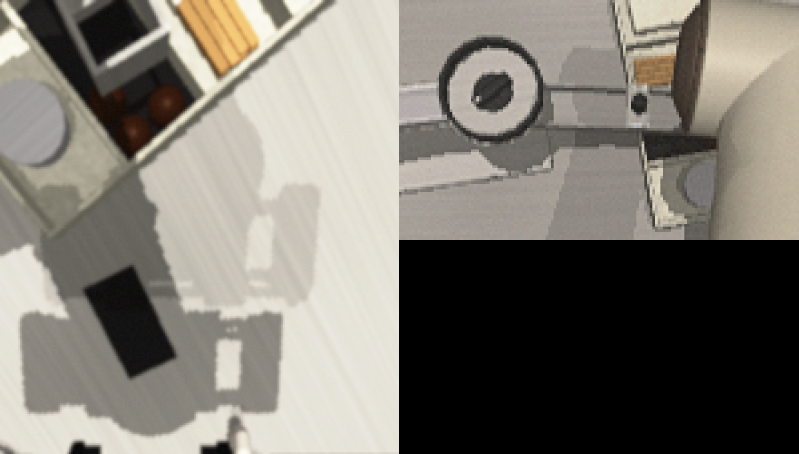

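The last picture shows all three truffles in the lined cell, at (165,103), (130,133) and (105,105), with the mouth and the magazine empty. The gripper is clear of everything, so I hand in.

```bash
python3 -c "
from station import *
print(finish_job())"
```

```text
the job is handed in; nothing more can be done
None
```

I swung the chute over the lined cell, then turned the knob clockwise to its stop; the last picture before I handed the job in (about 19 s of the 61 s) showed all three truffles at rest in that cell.

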